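# Clamp the sensor case and snap its cover on

### The arm

A 7-joint arm with a two-finger parallel gripper is mounted at the origin on the work surface. World frame = base frame: x ahead of the robot, y to its left, z up, the work surface at z = 0. Lengths are in m, angles in rad, forces in N, time in s.
With the tool pointing down it reaches from about 0.4 to 0.85 m from the base axis. Payload 4.4 kg.
Tool frame: the origin (TCP) lies on the centre line of the jaws, within the pads' length; the fingertips stand 19 mm ahead of it and the grasp point (between the pads) is the TCP (manip.tips_ahead is the distance from the TCP to the fingertips, in m); y points along the fingers, z is the direction in which the jaws open and shut, and the axes are right-handed (so a half turn about y gives the same grasp; the last joint's range is limited). The gripper opens to 94 mm and grips with 3 to 60 N. Pads are 16 mm wide; open, the fingers measure 119 mm over their backs; the gripper's body (75 mm by 177 mm) begins 78 mm behind the grasp point.
Start: joints at [1.231, 0.628, 0.038, 1.517, -0.027, 0.996, -0.02], TCP at [0.176, -0.626, 0.196] pointing down, gripper open.
Joint ranges: [-3.06, 3.06], [-0.37, 2.12], [-1.25, 1.32], [0.18, 2.47], [-1.1, 4.24], [0.23, 1.98], [-2.94, 2.94]. Speed limits (rad/s): [2.57, 2.57, 3.14, 3.14, 3.14, 3.14, 3.14].

### API

Orientations are given as a rotation vector (axis times angle).
In Python, from plant import monitor, camera, order, manip gives the robot as it stands. The module is installed in compiled form; this text tells all that it offers.
- The arm moves only by the tool servo_tool, never from a script. Its argument "commands" is text: rows parted by semicolons, each of 5 numbers parted by spaces: the shift along the tool's x, y, z in mm, then the turn about the tool's y in rad, then the closure, from -1 (fully open) to 1 (shut). A call has exactly 8 rows; each row is the pose to reach, as a shift and turn from the pose measured when the call began, along the tool's axes at that moment; what a row does not reach only later rows make up. A row lasts 1/10 s, in which the tool goes at most 50 mm and 8.59 degrees, less where a joint would pass 70% of its speed; a pose out of reach is approached as far as the arm can. A call with a gripper value outside its range is refused whole. The fingers move at their own pace and stop on an object; the grip force is fixed at half the most. Time passes only in rows, so rows that repeat a pose let the fingers close, or fill a call up. It gives the time, the measured TCP pose, the force and the opening at its end, in the units of the state.
- monitor.observe(): the state, without advancing time (a new reading comes with each control period).
- camera(name): name is "scene" or "side" or "wrist"; returns a dict with "img" (420x560x3 uint8, red, green, blue), "fov_y" (degrees; the focal length in pixels is half the picture's height over the tangent of half this angle, whatever the lens; pixels are square), "cx", "cy" (the principal point, pixels), "rvec" (rotation vector, rad) and "tvec" (3), from world to camera coordinates, as OpenCV has them. Camera axes: x right, y down, z forward; pixel columns grow to the right and rows downward; lengths in m; the calibration is good to about 2 mm. A picture is of the moment at which its call begins. There is no depth.
- order.close_job(): hands the job in, once; it reports no verdict.
The state is a dict: "time": time; "joint_positions": joint angles; "qvel": joint speeds; "joint_torque": joint torques, N m; "position": TCP position; "tool_rot": TCP orientation; "force": force on the tool from outside, world axes, zero at the start; "torque": the same for the moment, N m; "width": opening from 0.0 (shut) to 1.0 (fully open).
Only numpy, scipy, OpenCV 4.12 (cv2) and the standard library are available. Lean on these libraries where they do the work, as an engineer would, in place of code of your own. Each camera call takes 0.05 s, during which the arm holds its last target. There are 200 camera calls.

### The job

Get the sensor case closed: first press the sprung clamp lever of the assembly nest down until its catch holds it and let go of the lever, then take the longer of the two loose covers, set it on the case and press it straight down until both end clips snap over it and it is fully home. Do not let go: finish while the gripper is still on the cover, pushing it firmly down with roughly 10 N. Leave the shorter cover and the other things on the bench where they are.

Things in the scene. Friction and masses are not known exactly. Their poses are not given: they have to be found in the camera images.
- case: White open plastic sensor case, 84 x 50 mm, 34 mm high, walls 3 mm, circuit board inside; stands loose in the assembly nest (1 mm play) on its 12 mm grey plate. Origin: centre of the underside; x along its 84 mm, y across, z up. A flat ear (24 mm along x, 20 mm out, 5 mm thick) sticks out low on each long side. A sprung clip stands at each short end.
- case_rim (a point): Centre of the case's open mouth, at rim height (34 mm above the case's origin), axes as the case. The opening is 78 x 44 mm. The cover's plug goes in here and its wide top comes to rest on this rim.
- cover: The long white cover, loose on the bench, right way up: 84 mm long (its x), 54 wide (its y), 22 high, about 60 g. Origin: centre of its underside, z up. Lower 12 mm: a plug 76 x 42 mm, its lowest 5 mm tapered by 4 mm a side. Either way round fits. Home: its origin is 22 mm above the case's origin (12 mm below the rim).
- cover_top (a point): Centre of the long cover's top face, 22 mm above its underside. The 54 mm wide top is 10 mm thick and has plain sides to grip across the cover's y. At each end (x) is a tab 6 mm long and 4 mm thick, lower than the top face by 6 mm, that goes under a clip. Home, the top face is 10 mm above the case's rim.
- short_cover: A similar cover that does not fit: 58 mm long instead of 84, same width and height. Origin: centre of its underside. The two covers lie in either of two places. Leave it.
- clamp (a joint): Angle (rad) of the clamp lever: 0 raised (start), grows as pressed, level at 0.30, stop 0.32. Steel bar beside the case on its +y side, 40 mm from its centre line, hinged near the case's +x end, black pad at the -x end. Sprung up (2 to 6 N at the pad); near the bottom it pushes a sprung catch aside (up to about 12 N), which then hooks over the bar and holds it at 0.29 to 0.30.
- clamp_pad (a point): Centre of the top of the lever's black pad (34 mm along the case's x, 26 mm across). Raised it is about 82 mm above the bench; at the stop it is 50 mm lower and has swung about 10 mm towards the case's -x. Held by the catch it is about 35 mm above the bench.
- clip_near (a joint): Angle (rad) of the clip at the case's -x end: 0 standing home, grows to about 0.09 as the cover pushes it outward. 16 mm wide, 3 mm thick; its hooked nose points inward from 5 to 13 mm above the rim, with a sloping lead-in, and overhangs the cover's end tab by 3 mm.
- clip_far (a joint): The same for the clip at the +x end. Pressing the cover past both clips takes about 8 to 15 N in all over the last 10 mm; 1 to 2 mm before home both noses snap in over the end tabs and the force suddenly drops, then rises again as the cover meets the rim.
- tape_roll: White plastic tape core lying flat, 52 mm across, 18 mm high, beside the nest. Origin: centre of its underside. Leave it.
- screwdriver: Screwdriver 170 mm long lying across beyond the nest. Leave it.
- boards: Stack of four green circuit boards, 85 x 60 mm, 23 mm high. Leave it.
- radio: Black handheld radio standing upright, 110 mm high. Leave it.
- fixture: The assembly nest, with its clamp lever: a grey metal plate 195 x 118 mm, 12 mm thick, lying on the bench, with small steel blocks 8 mm high round the case, the lever and its catch. Origin: on the bench under the middle of the case; axes as the case.
- flux_bottle: Small white bottle standing upright, 40 mm across, 90 mm high. Leave it.
Not all that is in view belongs to the job. Leave any pink look-alike of the cover alone.

How it is judged:
On the way, in this order (a step that is already met when the one before it is completed fails the run):
1. the clamp lever is held down by its catch with nothing of the robot touching it (value of joint clamp above 0.28 rad and contact force between the fingers and fixture below 0.3 N), for 0.2 s.
2. the long cover is home on the case under both clips (z of cover in the frame of case below 0.0235 m and horizontal distance between cover and case below 0.004 m and angle between the z axis of cover and the z axis of case, either way round below 0.04 rad and value of joint each of clip_near, clip_far below 0.03 rad), for 0.2 s.
At the end, for the whole second after the job is handed in: Clamp lever held down (over 0.28 rad); the long cover on the case within 4 mm and 0.04 rad, origin 19 to 22.8 mm above the case's, both clips closed (under 0.03 rad), at rest, the gripper on it, and the cover pressed onto the case with 4 to 40 N (value of joint clamp above 0.28 rad and z of cover in the frame of case between 0.019 and 0.0228 m and horizontal distance between cover and case below 0.004 m and angle between the z axis of cover and the z axis of case, either way round below 0.04 rad and value of joint each of clip_near, clip_far below 0.03 rad and angle between case's own z axis and vertical below 0.05 rad and linear speed of cover below 0.02 m/s and contact force between cover and case between 4 and 40 N and contact force between cover and case between 4 and 40 N and contact force between cover and case between 4 and 40 N and contact force between cover and case between 4 and 40 N and contact force between cover and case between 4 and 40 N and contact force between the fingers and cover above 2 N); the arm keeps its last pose, push and grip.
It fails at once if the shorter cover is shifted by more than 20 mm (distance of short_cover from where it was at the start of the episode above 0.02 m).
It fails at once if the tape core is shifted by more than 20 mm (distance of tape_roll from where it was at the start of the episode above 0.02 m).
It fails at once if the screwdriver is shifted by more than 30 mm (distance of screwdriver from where it was at the start of the episode above 0.03 m).
It fails at once if the stack of boards is shifted by more than 20 mm (distance of boards from where it was at the start of the episode above 0.02 m).
It fails at once if the radio or the bottle is shifted by more than 30 mm or knocked over (distance of any of radio, flux_bottle from where it was at the start of the episode above 0.03 m).
It also fails if it takes over 72 s, if anything falls off the work surface, if the arm or the gripper's body presses on something with over 40 N, if the wrist force passes 120 N, or if a joint passes its speed limit or range.

## Working session

There is one attempt and no reset: what is moved stays moved. The work goes in short steps, Python scripts to look and compute and a tool call to move; the robot and the scene stay as the last step left them, time stands still between calls to the robot, and variables do not carry over. Pictures are saved under pics/ and viewed, about 8 in all and at most 12, crops included, and the job is handed in when it is done.

Besides the shell and the picture viewer there is one more tool, called after ">>>" in YAML: its name, and indented under it one key for each argument. servo_tool: Moves the arm, as the interface text tells. Its arguments: {"type":"object","properties":{"commands":{"type":"string"}},"required":["commands"]}

```bash
mkdir -p pics
cat > h.py <<'E'
import numpy as np, cv2
from scipy.spatial.transform import Rotation as R
from plant import monitor, camera, order, manip
def snap(n,f):
    c=camera(n); cv2.imwrite(f'pics/{f}.png',c['img'][:,:,::-1]); np.save(f'pics/{f}.npy',c,allow_pickle=True); return c
def load(f): return np.load(f'pics/{f}.npy',allow_pickle=True).item()
def ray(c,u,v):
    f=210/np.tan(np.radians(c['fov_y'])/2); Rm=R.from_rotvec(c['rvec']).as_matrix()
    o=-Rm.T@np.array(c['tvec']); d=Rm.T@np.array([(u-c['cx'])/f,(v-c['cy'])/f,1]); return o,d
def onz(c,u,v,z):
    o,d=ray(c,u,v); return o+d*(z-o[2])/d[2]
def proj(c,p):
    f=210/np.tan(np.radians(c['fov_y'])/2); q=R.from_rotvec(c['rvec']).apply(np.atleast_2d(p))+np.array(c['tvec'])
    return np.c_[c['cx']+f*q[:,0]/q[:,2],c['cy']+f*q[:,1]/q[:,2]]
def totool(d):
    s=monitor.observe(); return R.from_rotvec(s['tool_rot']).inv().apply(d)*1000
E
python3 - <<'E'
from h import *
for n in('scene','side','wrist'):
    c=snap(n,n+'0'); o,d=ray(c,c['cx'],c['cy']); print(n,c['fov_y'],c['cx'],c['cy'],o,d)
s=monitor.observe(); print(s); print(R.from_rotvec(s['tool_rot']).as_matrix())
a=np.hstack([load('scene0')['img'],load('side0')['img']]);cv2.imwrite('pics/both.png',cv2.resize(a,(800,300))[:,:,::-1])
E
```

```text
scene 49.382573906177186 283.16110965706446 212.2927530210989 [0.92812678 0.49744413 1.02356916] [-0.34496681 -0.45217162 -0.82251974]
side 42.78148374702908 274.9600085947206 206.35576754825271 [0.08663186 0.85413169 0.96062003] [ 0.34452478 -0.65937739 -0.66822461]
wrist 64.5212324881102 280.1474751126417 212.81885975503175 [ 0.24386693 -0.60725445  0.38361342] [-0.23135339 -0.06222648 -0.97087768]
{'time': 0.15, 'joint_positions': array([ 1.23120297,  0.62914569,  0.03846239,  1.5180766 , -0.02698556,
        0.99627162, -0.02000286]), 'qvel': array([ 0.00037426, -0.00221151,  0.00225653, -0.0015744 , -0.00050922,
       -0.00192333, -0.0006678 ]), 'joint_torque': array([ 1.32896308e-03, -5.50084484e+01,  1.14475854e+00, -1.86815572e+01,
       -5.21532353e-02,  2.09545012e-02,  1.23353075e-04]), 'position': array([ 0.1756409 , -0.62532043,  0.19547756]), 'tool_rot': array([-0.28607177,  2.0764633 , -2.07360134]), 'force': array([-0.57270788,  0.12994999,  0.65405136]), 'torque': array([ 0.00908188, -0.02632081,  0.03212892]), 'width': 1.0035637706384617}
[[-9.62753486e-01 -3.98360571e-04  2.70380411e-01]
 [-2.70380703e-01  1.32435838e-03 -9.62752575e-01]
 [ 2.54421023e-05 -9.99999044e-01 -1.38273966e-03]]
```

View pics/scene0.png

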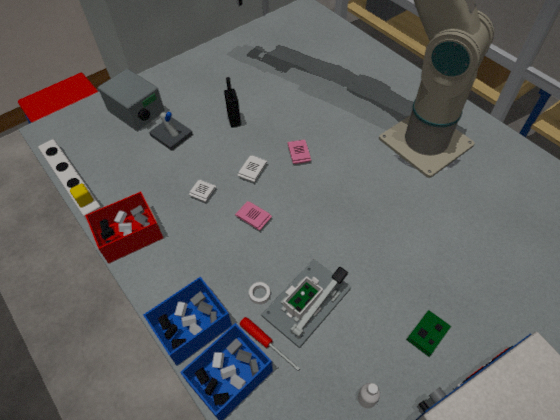

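View pics/side0.png

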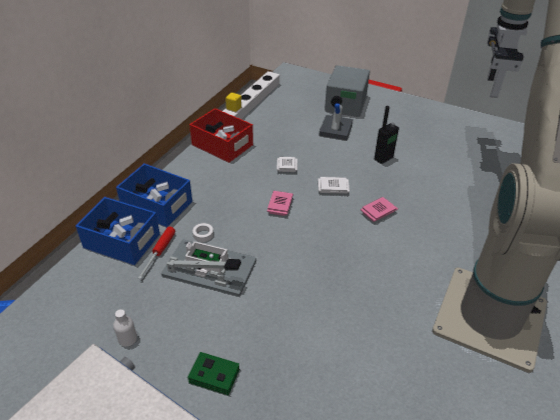

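Both views show the nest (scene 307,300; side 210,265) with its lever pad at scene (340,275). They also show the long cover (scene 252,168) and the short cover (scene 203,190). Next I'll measure positions.

Run:
```python
from h import *
for f,(x0,x1,y0,y1) in {'scene0':(180,360,140,360),'side0':(150,360,145,300)}.items():
    c=load(f); hsv=cv2.cvtColor(c['img'],cv2.COLOR_RGB2HSV)
    m=((hsv[...,1]<40)&(hsv[...,2]>165)).astype(np.uint8); k=np.zeros_like(m);k[y0:y1,x0:x1]=m[y0:y1,x0:x1]
    k=cv2.morphologyEx(k,cv2.MORPH_CLOSE,np.ones((5,5)))
    for q in cv2.findContours(k,0,2)[0]:
        if cv2.contourArea(q)<60: continue
        r=cv2.minAreaRect(q); P=np.array([onz(c,*p,0.015)[:2] for p in q[:,0].astype(float)])
        rw=cv2.minAreaRect((P*1000).astype(np.float32))
        print(f,np.round(r[0]),'world mm',np.round(rw[0],1),np.round(rw[1],1),round(rw[2],1))
c=load('scene0')
for n,u,v,z in(('pad',340,273,.08),('case mouth',304,296,.046),('plate L',265,316,.012),('plate top',315,262,.012),('plate R',350,289,.012),('plate bot',303,343,.012)): print(n,onz(c,u,v,z).round(4))
c=load('side0')
for n,u,v,z in(('pad',233,265,.08),('case mouth',207,255,.046)): print(n,onz(c,u,v,z).round(4))
a=cv2.resize(load('scene0')['img'][235:355,230:390],(800,600),interpolation=2)
cv2.imwrite('pics/nest.png',a[:,:,::-1])
```

```text
scene0 [258. 292.] world mm [694.8  86.2] [44.3 45.9] 51.1
scene0 [201. 189.] world mm [ 634.  -261.2] [55.  52.3] 25.9
scene0 [251. 168.] world mm [ 477.8 -238.3] [81.1 50.8] 26.8
side0 [202. 230.] world mm [694.   84.5] [48.4 46.7] 28.4
side0 [334. 184.] world mm [ 477.5 -241.3] [84.5 56.5] 25.8
side0 [287. 163.] world mm [ 633.7 -263.6] [58.9 56.8] 23.6
pad [0.5367 0.1936 0.08  ]
case mouth [0.6271 0.1741 0.046 ]
plate L [0.7196 0.1443 0.012 ]
plate top [0.5362 0.1098 0.012 ]
plate R [0.5188 0.2184 0.012 ]
plate bot [0.6917 0.2487 0.012 ]
pad [0.5314 0.1986 0.08  ]
case mouth [0.6177 0.1754 0.046 ]
```

View pics/nest.png

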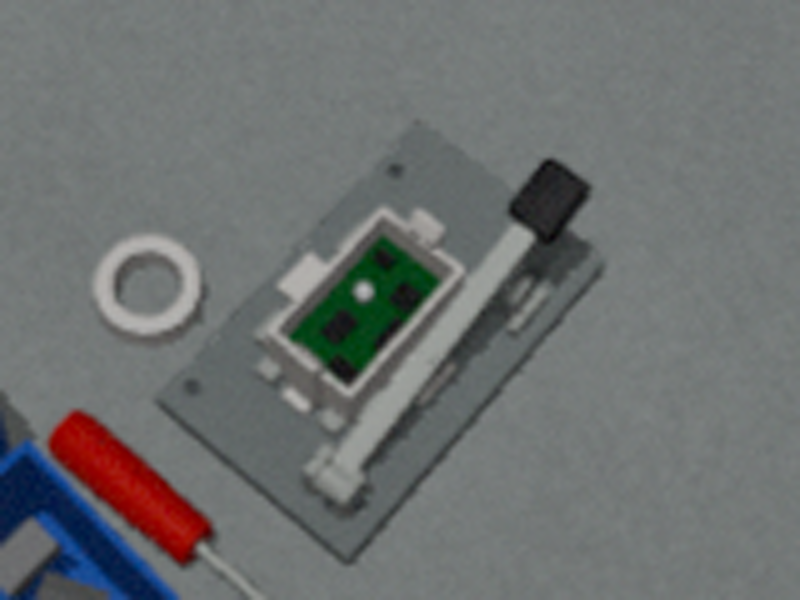

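The nest crop shows the rim corners at about (383,208), (465,268), (345,415) and (262,335), and the pad at (550,195). The hinge is at the lower left, which makes that end +x.

Run:
```python
from h import *
c=load('scene0'); Z=lambda u,v,z: onz(c,u/5+230,v/5+235,z)
rim=np.array([Z(*p,.046) for p in((383,208),(465,268),(345,415),(262,335))]); print(rim.round(4),rim.mean(0))
pl=np.array([Z(*p,.012) for p in((415,122),(603,262),(348,562),(158,400))]); print(pl.mean(0))
ang=lambda d:np.degrees(np.arctan2(d[1],d[0]))
print([ang(q).round(1) for q in(rim[3]-rim[0],rim[2]-rim[1],pl[3]-pl[0],pl[2]-pl[1])])
pad=Z(550,192,.082); print('pad',pad)
for n,f,u,v in(('radio','scene0',234,126),('boards','scene0',429,333),('flux','scene0',369,400)): print(n,onz(load(f),u,v,0).round(3))
# cover long-side angle
for f,b in(('scene0',(180,360,140,200)),('side0',(300,360,145,200))):
    c=load(f);hsv=cv2.cvtColor(c['img'],cv2.COLOR_RGB2HSV);m=((hsv[...,1]<40)&(hsv[...,2]>165)).astype(np.uint8)
    k=np.zeros_like(m);k[b[2]:b[3],b[0]:b[1]]=m[b[2]:b[3],b[0]:b[1]];k=cv2.morphologyEx(k,3,np.ones((5,5)))
    for q in cv2.findContours(k,0,2)[0]:
        if cv2.contourArea(q)>150: print(f,[(round(t[0][0]*1000),round(t[0][1]*1000),round(t[1]*1000)) if 0 else (np.round(t*1000,1)) for t in cv2.boxPoints(cv2.minAreaRect(np.array([onz(c,*p,.02)[:2] for p in q[:,0].astype(float)],np.float32)))])
print(totool(np.array(pad)-monitor.observe()['position']))
```

```text
[[0.5904 0.14   0.046 ]
 [0.5807 0.1876 0.046 ]
 [0.6701 0.2078 0.046 ]
 [0.6751 0.1544 0.046 ]] [0.62908805 0.1724374  0.046     ]
[0.61960132 0.17656735 0.012     ]
[np.float64(9.7), np.float64(12.7), np.float64(10.9), np.float64(10.6)]
pad [0.53818978 0.19495997 0.082     ]
radio [ 0.413 -0.42   0.   ]
boards [0.449 0.409 0.   ]
flux [0.659 0.427 0.   ]
scene0 [array([ 599.5, -246.1], dtype=float32), array([ 622.2, -292.8], dtype=float32), array([ 671.4, -268.9], dtype=float32), array([ 648.7, -222.1], dtype=float32)]
scene0 [array([ 432.7, -230.2], dtype=float32), array([ 455.4, -275.3], dtype=float32), array([ 527.4, -239. ], dtype=float32), array([ 504.7, -193.9], dtype=float32)]
side0 [array([ 425.4, -228.5], dtype=float32), array([ 449.8, -279.1], dtype=float32), array([ 525.5, -242.6], dtype=float32), array([ 501.1, -192. ], dtype=float32)]
[-570.83607753  114.41937167 -691.54404434]
```

>>> servo_tool:
  commands: "-34 0 -32 0 1;-68 0 -64 0 1;-102 0 -96 0 1;-136 0 -128 0 1;-170 0 -160 0 1;-204 0 -192 0 1;-238 0 -224 0 1;-270 0 -255 0 1"

```text
time: 0.95
position: [0.3675, -0.3049, 0.1959]
tool_rot: [-0.286, 2.076, -2.073]
force: [0.6, -0.6, -0.1]
width: 0.355
```

Run:
```python
from h import *
s=monitor.observe();print(s['position'],s['width'],R.from_rotvec(s['tool_rot']).as_matrix().round(3),totool(np.array([.533,.197,.15])-s['position']))
```

```text
[ 0.36745055 -0.30485098  0.19585298] 0.3549433145042833 [[-0.963 -0.     0.271]
 [-0.271  0.001 -0.963]
 [-0.    -1.    -0.001]] [-295.19483123   46.54916068 -438.24275329]
```

>>> servo_tool:
  commands: "-28 0 -41 0.02 1;-56 0 -82 0.04 1;-84 0 -123 0.06 1;-112 0 -164 0.085 1;-140 0 -205 0.085 1;-168 0 -246 0.085 1;-196 0 -287 0.085 1;-224 0 -328 0.085 1"

```text
time: 1.75
position: [0.4945, 0.0735, 0.1964]
tool_rot: [-0.201, 2.124, -2.121]
force: [0.4, -0.9, 0.0]
width: 0.005
```

Run:
```python
from h import *
s=monitor.observe();print(s['position'],s['width'],R.from_rotvec(s['tool_rot']).as_matrix().round(3),totool(np.array([.533,.197,.14])-s['position']))
snap('wrist','w1')
```

```text
[0.49452269 0.07352913 0.19639644] 0.004525298769595965 [[-0.982 -0.     0.188]
 [-0.188  0.001 -0.982]
 [-0.    -1.    -0.001]] [ -61.00868651   56.55153893 -113.9560446 ]
```

View pics/w1.png

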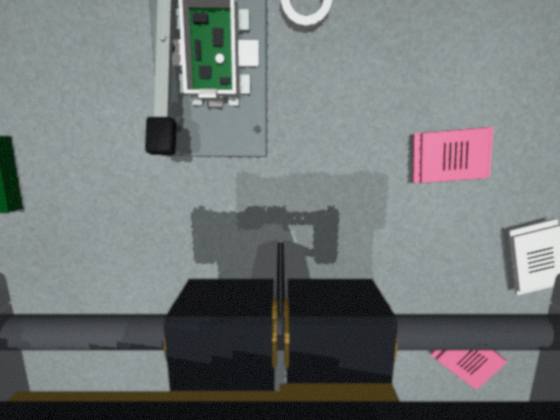

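The wrist view shows the pad top at about (161,133) and the -x end of the case at rows 92 to 100, columns 180 to 240.

Run:
```python
from h import *
c=load('w1'); print('pad',[onz(c,u,v,.082).round(4) for u,v in((161,135),(148,118),(175,154))])
a=onz(c,181,94,.046);b=onz(c,238,97,.046);print(a,b,np.linalg.norm(a-b))
m=(a+b)/2; y=np.radians(10.8); print('case centre',m+.042*np.array([np.cos(y),np.sin(y),0]))
# dark mask for pad
g=c['img'].max(2); k=np.zeros(g.shape,np.uint8);k[105:165,135:190]=(g<60)[105:165,135:190]
x,yy,w,h=cv2.boundingRect(k);print(x,yy,w,h)
```

```text
pad [array([0.5405, 0.1896, 0.082 ]), array([0.5528, 0.2023, 0.082 ]), array([0.5262, 0.1755, 0.082 ])]
[0.57972119 0.18696825 0.046     ] [0.58732625 0.13253852 0.046     ] 0.054958460499195
case centre [0.62477978 0.1676234  0.046     ]
146 117 36 38
```

>>> servo_tool:
  commands: "-20 0 -37 0 1;-41 0 -74 0 1;-61 0 -110 0 1;-61 20 -110 0 1;-61 45 -110 0 1;-61 65 -110 0 1;-61 75 -110 0 1;-61 75 -110 0 1"

```text
time: 2.6
position: [0.5345, 0.2042, 0.1215]
tool_rot: [-0.211, 2.123, -2.108]
force: [-0.3, -0.4, -0.0]
width: 0.005
```

Run:
```python
from h import *
print(monitor.observe()['position']); a=snap('side','s1')['img'][200:330,120:300];b=snap('scene','c1')['img'][210:340,240:420]
cv2.imwrite('pics/press.png',cv2.resize(np.hstack([a,b]),(800,289),interpolation=2)[:,:,::-1])
```

```text
[0.53448039 0.20424463 0.12148234]
```

View pics/press.png

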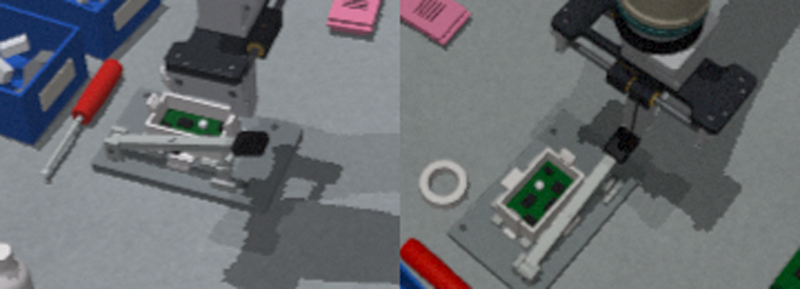

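>>> servo_tool:
  commands: "0 0 4 0 1;0 0 8 0 1;0 0 10 0 1;0 0 10 0 1;0 0 10 0 1;0 0 10 0 1;0 0 10 0 1;0 0 10 0 1"

```text
time: 3.5
position: [0.5379, 0.1952, 0.1232]
tool_rot: [-0.207, 2.123, -2.105]
force: [-1.1, 0.1, 0.8]
width: 0.004
```

Run:
```python
from h import *
s=monitor.observe();print(s['position'],R.from_rotvec(s['tool_rot']).as_matrix().round(4),s['qvel'].round(3)); print(totool(np.array([.534,.193,.12])-s['position']))
```

```text
[0.53792152 0.19524264 0.12321414] [[-0.98    0.0043  0.1989]
 [-0.1989  0.009  -0.98  ]
 [-0.006  -0.9999 -0.008 ]] [0.001 0.001 0.001 0.001 0.001 0.001 0.   ]
[4.30854108 3.17676985 1.44329968]
```

>>> servo_tool:
  commands: "3 10 2 0 1;4 20 2 0 1;4 28 2 0 1;5 36 2 0 1;5 44 2 0 1;6 52 2 0 1;6 58 2 0 1;6 58 2 0 1"

```text
time: 4.3
position: [0.5322, 0.1926, 0.0643]
tool_rot: [-0.208, 2.123, -2.105]
force: [-2.0, -0.9, 0.7]
width: 0.007
```

Run:
```python
from h import *
print(monitor.observe()['force']); a=snap('side','s2')['img'][200:330,120:300];b=snap('scene','c2')['img'][210:340,240:420]
cv2.imwrite('pics/press2.png',cv2.resize(np.hstack([a,b]),(800,289),interpolation=2)[:,:,::-1])
```

```text
[-2.02018019 -0.90753568  0.73216098]
```

View pics/press2.png

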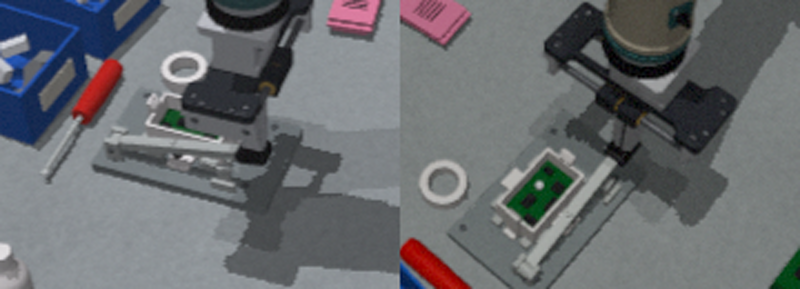

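The pad has gone down under the fingers, so I'll keep pressing.

>>> servo_tool:
  commands: "0 4 0 0 1;0 8 0 0 1;0 12 0 0 1;0 14 0 0 1;0 16 0 0 1;0 16 0 0 1;0 16 0 0 1;0 16 0 0 1"

```text
time: 5.2
position: [0.5327, 0.1928, 0.0493]
tool_rot: [-0.207, 2.123, -2.105]
force: [-1.2, 0.1, 2.6]
width: 0.0
```

>>> servo_tool:
  commands: "0 1 0 0 1;0 2 0 0 1;0 3 0 0 1;0 4 0 0 1;0 4 0 0 1;0 4 0 0 1;0 4 0 0 1;0 4 0 0 1"

```text
time: 6.0
position: [0.5324, 0.1926, 0.0454]
tool_rot: [-0.208, 2.123, -2.105]
force: [-3.5, -1.4, 5.4]
width: 0.001
```

>>> servo_tool:
  commands: "0 1 0 0 1;0 2 0 0 1;0 3 0 0 1;0 4 0 0 1;0 5 0 0 1;0 5 0 0 1;0 5 0 0 1;0 5 0 0 1"

```text
time: 6.8
position: [0.5324, 0.1926, 0.0403]
tool_rot: [-0.208, 2.123, -2.105]
force: [-2.3, -1.7, 3.1]
width: 0.005
```

Run:
```python
from h import *
s=monitor.observe();print(s['force'],s['position']); a=snap('side','s3')['img'][215:305,150:275];b=snap('scene','c3')['img'][230:320,275:400]
cv2.imwrite('pics/press3.png',cv2.resize(np.hstack([a,b]),(800,289),interpolation=2)[:,:,::-1])
```

```text
[-2.30550195 -1.69145501  3.12311862] [0.532399   0.19260639 0.0403444 ]
```

View pics/press3.png

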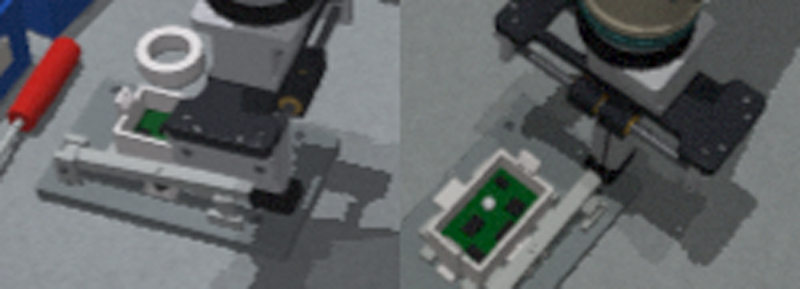

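>>> servo_tool:
  commands: "0 -10 0 0 1;0 -25 0 0 1;0 -45 0 0 1;0 -65 0 0 1;0 -85 0 0 1;0 -90 0 0 1;0 -90 0 0 1;0 -90 0 0 1"

```text
time: 7.7
position: [0.5317, 0.1917, 0.1297]
tool_rot: [-0.209, 2.123, -2.106]
force: [-0.1, -0.5, -0.3]
width: 0.006
```

Run:
```python
from h import *
s=monitor.observe();print(s['force'],s['position'],manip.tips_ahead); a=snap('side','s4')['img'][215:305,150:275];b=snap('scene','c4')['img'][230:320,275:400]
w=snap('wrist','w4')['img']
cv2.imwrite('pics/press4.png',np.vstack([cv2.resize(np.hstack([a,b]),(780,281),interpolation=2),cv2.resize(w,(400,300))[:, :].repeat(1,1) if 0 else cv2.copyMakeBorder(cv2.resize(w,(400,300)),0,0,0,380,0)])[:,:,::-1])
```

```text
[-0.0732443  -0.54969036 -0.34182008] [0.53169718 0.19169486 0.12972623] 0.019
```

View pics/press4.png

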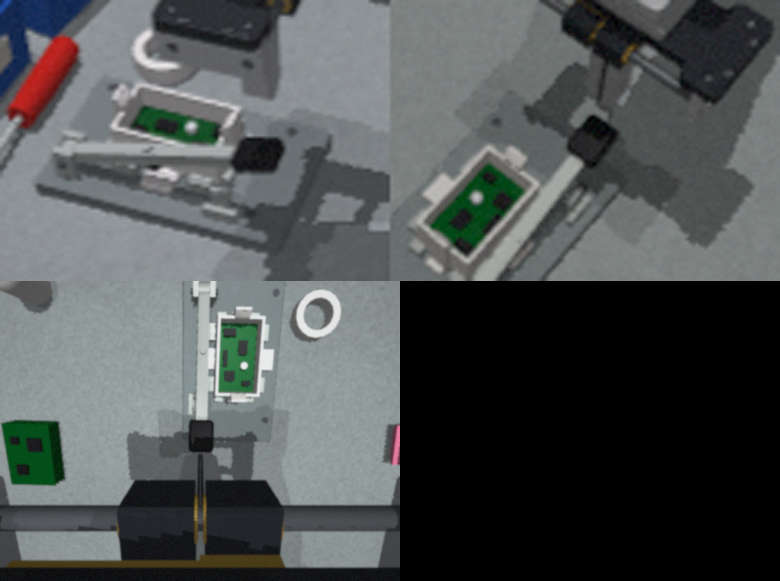

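The lever has sprung back up. In the wrist view the fingertip sits at the pad's -x edge, so I was too far towards -x.

Run:
```python
from h import *
c=load('w4');s=monitor.observe();p=s['position']
g=c['img'].max(2);k=np.zeros(g.shape,np.uint8);k[190:240,255:310]=(g<60)[190:240,255:310];k=cv2.morphologyEx(k,2,np.ones((7,7)));b=cv2.boundingRect(k);print(b)
for u,v in((b[0]+b[2]/2,b[1]),(b[0]+b[2]/2,b[1]+b[3])):
  for z in(.082,.07): print(u,v,z,onz(c,u,v,z).round(4))
print('tip px',proj(c,[p+[0,0,-.019]]),p)
c=load('w4');print('case rim',[onz(c,u*1.4,(v-281)*1.4,.046).round(4) for u,v in((217,315),(265,315),(217,398),(262,398))])
```

```text
(263, 195, 36, 45)
281.0 195 0.082 [0.5569 0.196  0.082 ]
281.0 195 0.07 [0.5547 0.1956 0.07  ]
281.0 240 0.082 [0.5235 0.1892 0.082 ]
281.0 240 0.07 [0.5196 0.1885 0.07  ]
tip px [[279.5506397  241.65806653]] [0.53145081 0.19161095 0.12930331]
case rim [array([0.6637, 0.2005, 0.046 ]), array([0.6736, 0.1512, 0.046 ]), array([0.5791, 0.1819, 0.046 ]), array([0.5893, 0.1319, 0.046 ])]
```

Run:
```python
from h import *
for f in('side0','s2','s3','s4'):
    c=load(f);g=c['img'].max(2);k=np.zeros(g.shape,np.uint8);k[255:290,222:248]=(g<45)[255:290,222:248];k=cv2.morphologyEx(k,2,np.ones((3,3)))
    n,l,st,ce=cv2.connectedComponentsWithStats(k); print(f,[(list(st[i]),ce[i].round(1)) for i in range(1,n) if st[i][4]>20])
print(proj(c,[[.540,.1925,z] for z in(.07,.08)]),proj(c,[[x,.191,z] for z in(.022,.032,.045) for x in(.530,.54)]))
print('tip@s3',proj(c,[[.5324,.1926,.0213]]),'s2',proj(c,[[.5322,.1926,.0453]]))
cv2.imwrite('pics/z.png',cv2.resize(np.hstack([load(f)['img'][245:290,215:255] for f in('s2','s3')]),(800,450),interpolation=0)[:,:,::-1])
```

```text
side0 [([np.int32(225), np.int32(259), np.int32(15), np.int32(11), np.int32(140)], array([232.1, 264.3]))]
s2 [([np.int32(227), np.int32(267), np.int32(15), np.int32(7), np.int32(85)], array([233.7, 269.9]))]
s3 [([np.int32(228), np.int32(271), np.int32(16), np.int32(11), np.int32(104)], array([236.4, 276.6]))]
s4 [([np.int32(225), np.int32(259), np.int32(15), np.int32(11), np.int32(144)], array([232.3, 264.1]))]
[[231.3334424  264.83228184]
 [231.11819642 261.78588933]] [[236.4481169  280.14791473]
 [232.67705666 278.54415072]
 [236.2663709  277.26060325]
 [232.47506894 275.65620559]
 [236.02707969 273.45909861]
 [232.20913658 271.8540039 ]]
tip@s3 [[235.18978161 280.44111598]] s2 [[234.81001978 273.49511308]]
```

View pics/z.png

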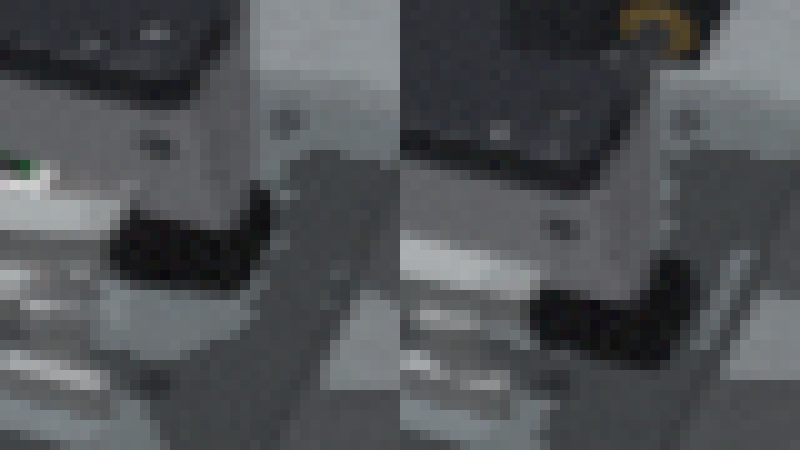

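The finger does sit on the pad. The pad dropped only about 39 mm, so the lever wasn't pressed far enough. I'll go again, deeper, guided by force.

>>> servo_tool:
  commands: "-3 20 0 0 1;-4 40 0 0 1;-4 55 0 0 1;-4 70 0 0 1;-4 82 0 0 1;-4 90 0 0 1;-4 94 0 0 1;-4 94 0 0 1"

```text
time: 8.65
position: [0.5351, 0.193, 0.0347]
tool_rot: [-0.211, 2.123, -2.108]
force: [-1.5, -0.0, 0.9]
width: 0.008
```

>>> servo_tool:
  commands: "0 1 0 0 1;0 2 0 0 1;0 3 0 0 1;0 4 0 0 1;0 4 0 0 1;0 4 0 0 1;0 4 0 0 1;0 4 0 0 1"

```text
time: 9.45
position: [0.5351, 0.1931, 0.0311]
tool_rot: [-0.211, 2.123, -2.107]
force: [-2.1, -0.6, 5.2]
width: 0.003
```

>>> servo_tool:
  commands: "0 1 0 0 1;0 2 0 0 1;0 3 0 0 1;0 4 0 0 1;0 4 0 0 1;0 4 0 0 1;0 4 0 0 1;0 4 0 0 1"

```text
time: 10.25
position: [0.5354, 0.1932, 0.027]
tool_rot: [-0.21, 2.123, -2.107]
force: [0.2, 0.2, 0.8]
width: 0.001
```

Run:
```python
from h import *
print(monitor.observe()['force'])
c=snap('side','s5')
g=c['img'].max(2);k=np.zeros(g.shape,np.uint8);k[255:295,222:248]=(g<45)[255:295,222:248];k=cv2.morphologyEx(k,2,np.ones((3,3)))
n,l,st,ce=cv2.connectedComponentsWithStats(k); print([(list(map(int,st[i])),ce[i].round(1)) for i in range(1,n) if st[i][4]>20])
snap('scene','c5')
```

```text
[0.17034137 0.16678606 0.82375964]
[([229, 275, 16, 11, 113], array([237. , 280.3]))]
```

>>> servo_tool:
  commands: "0 1 0 0 1;0 2 0 0 1;0 3 0 0 1;0 3 0 0 1;0 3 0 0 1;0 3 0 0 1;0 3 0 0 1;0 3 0 0 1"

```text
time: 11.15
position: [0.5352, 0.1931, 0.0246]
tool_rot: [-0.21, 2.123, -2.107]
force: [-1.7, -1.1, 6.7]
width: 0.005
```

>>> servo_tool:
  commands: "0 1 0 0 1;0 2 0 0 1;0 3 0 0 1;0 4 0 0 1;0 4 0 0 1;0 4 0 0 1;0 4 0 0 1;0 4 0 0 1"

```text
time: 11.95
position: [0.5352, 0.1932, 0.0226]
tool_rot: [-0.21, 2.123, -2.107]
force: [-4.1, -1.8, 18.8]
width: 0.004
```

Run:
```python
from h import *
print(monitor.observe()['force'])
c=snap('side','s6')
g=c['img'].max(2);k=np.zeros(g.shape,np.uint8);k[255:295,222:248]=(g<45)[255:295,222:248];k=cv2.morphologyEx(k,2,np.ones((3,3)))
n,l,st,ce=cv2.connectedComponentsWithStats(k); print([(list(map(int,st[i])),ce[i].round(1)) for i in range(1,n) if st[i][4]>20])
```

```text
[-4.11304918 -1.84498032 18.78447488]
[([229, 276, 16, 11, 109], array([237.1, 281.5]))]
```

Force has risen to 18.8 N at the stop. Next I'll lift off and check whether the catch holds.

>>> servo_tool:
  commands: "0 -10 0 0 1;0 -25 0 0 1;0 -45 0 0 1;0 -65 0 0 1;0 -90 0 0 1;0 -120 0 0 1;0 -135 0 0 1;0 -135 0 0 1"

```text
time: 12.8
position: [0.5366, 0.1927, 0.1599]
tool_rot: [-0.204, 2.122, -2.103]
force: [-0.1, -0.6, -0.2]
width: 0.002
```

Run:
```python
from h import *
s=monitor.observe();print(s['force'],s['position'],s['width'])
c=snap('side','s7')
g=c['img'].max(2);k=np.zeros(g.shape,np.uint8);k[255:295,222:248]=(g<45)[255:295,222:248];k=cv2.morphologyEx(k,2,np.ones((3,3)))
n,l,st,ce=cv2.connectedComponentsWithStats(k); print([(list(map(int,st[i])),ce[i].round(1)) for i in range(1,n) if st[i][4]>20])
snap('wrist','w7');print(R.from_rotvec(s['tool_rot']).as_matrix().round(4),totool(np.array([.4775,-.2395,.2])-s['position']))
```

```text
[-0.14721474 -0.60675919 -0.21244207] [0.53659673 0.19269896 0.15987324] 0.001833146738495751
[([229, 273, 16, 13, 155], array([236.4, 279. ]))]
[[-0.98    0.0063  0.1987]
 [-0.1987  0.0096 -0.98  ]
 [-0.0081 -0.9999 -0.0082]] [143.72326377 -43.52095171 411.51922945]
```

The lever stays down (pad row 279, against 264 when raised). Next is the long cover.

>>> servo_tool:
  commands: "15 -3 42 -0.04 -1;30 -6 84 -0.08 -1;45 -9 126 -0.12 -1;60 -12 168 -0.16 -1;75 -14 210 -0.2 -1;90 -14 255 -0.24 -1;105 -14 300 -0.26 -1;117 -14 335 -0.26 -1"

```text
time: 13.7
position: [0.4848, -0.1626, 0.167]
tool_rot: [-0.458, 1.974, -1.959]
force: [-0.2, 0.7, 0.0]
width: 0.657
```

Run:
```python
from h import *
s=monitor.observe();print(s['position'],s['width']);r=R.from_rotvec(s['tool_rot']).as_matrix();print(r.round(4),np.degrees(np.arctan2(r[1,0],r[0,0])))
c=snap('side','s8')
g=c['img'].max(2);k=np.zeros(g.shape,np.uint8);k[255:295,222:248]=(g<45)[255:295,222:248];k=cv2.morphologyEx(k,2,np.ones((3,3)))
n,l,st,ce=cv2.connectedComponentsWithStats(k); print([(list(map(int,st[i])),ce[i].round(1)) for i in range(1,n) if st[i][4]>20])
print(totool(np.array([.4775,-.2395,.12])-s['position']))
```

```text
[ 0.48477433 -0.16259557  0.16701574] 0.6574170454343378
[[-0.8968 -0.0013  0.4425]
 [-0.4424  0.0078 -0.8968]
 [-0.0023 -1.     -0.0075]] -153.73980685491495
[([229, 273, 15, 13, 150], array([236.2, 279.1]))]
[39.98192644 46.7863717  66.25834247]
```

>>> servo_tool:
  commands: "12 0 20 0 -1;26 0 45 0 -1;40 0 66 0 -1;40 15 66 0 -1;40 30 66 0 -1;40 42 66 0 -1;40 47 66 0 -1;40 47 66 0 -1"

```text
time: 14.55
position: [0.4753, -0.2458, 0.1185]
tool_rot: [-0.455, 1.978, -1.967]
force: [-0.3, 0.0, 0.0]
width: 0.999
```

Run:
```python
from h import *
s=monitor.observe();print(s['position'],s['width']);r=R.from_rotvec(s['tool_rot']).as_matrix();print(r.round(4),np.degrees(np.arctan2(r[1,0],r[0,0])))
a=snap('side','s9');b=snap('wrist','w9');c7=load('s7')['img'];w7=load('w7')['img']
v=np.vstack([np.hstack([cv2.resize(a['img'][90:230,260:430],(400,300),interpolation=2),cv2.resize(c7[170:310,150:320],(400,300),interpolation=2)]),np.hstack([cv2.resize(b['img'],(400,300)),cv2.resize(w7,(400,300))])])
cv2.imwrite('pics/cov.png',v[:,:,::-1])
```

```text
[ 0.47530139 -0.24577133  0.11846377] 0.9993504376668526
[[-0.9002 -0.0043  0.4355]
 [-0.4355  0.0043 -0.9002]
 [ 0.002  -1.     -0.0058]] -154.18024919474942
```

View pics/cov.png

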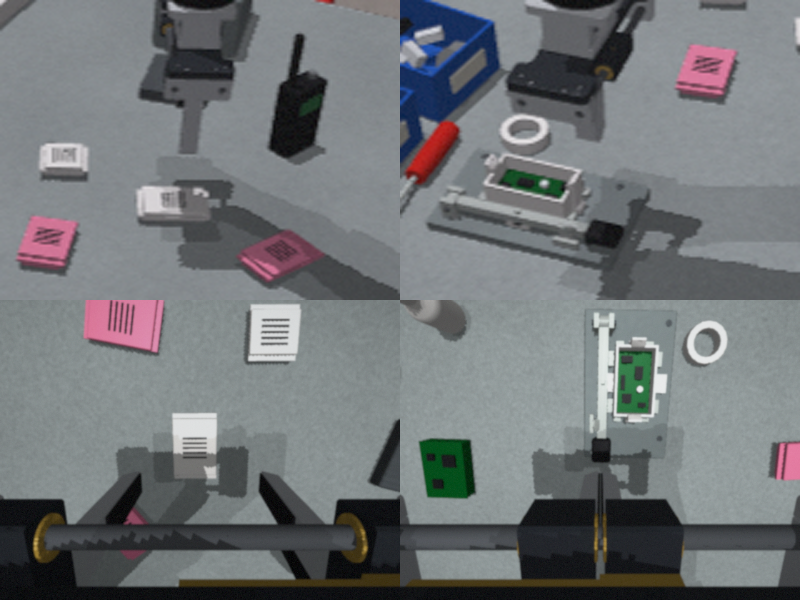

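The side view shows the lever latched down. The wrist view shows the long cover between the open jaws, roughly 10 px left of centre and well ahead of them.

```bash
cat > cov.py <<'E'
from h import *
def cover(f,box,z=.022,T=150):
    c=load(f);i=c['img'];hsv=cv2.cvtColor(i,cv2.COLOR_RGB2HSV);m=((hsv[...,1]<45)&(hsv[...,2]>T)).astype(np.uint8)
    x0,x1,y0,y1=box;k=np.zeros_like(m);k[y0:y1,x0:x1]=m[y0:y1,x0:x1];k=cv2.morphologyEx(k,3,np.ones((9,9)));k=cv2.morphologyEx(k,2,np.ones((3,3)))
    q=max(cv2.findContours(k,0,2)[0],key=cv2.contourArea);P=np.array([onz(c,*p,z)[:2]*1000 for p in q[:,0].astype(float)],np.float32)
    return cv2.boundingRect(q),cv2.minAreaRect(P)
E
python3 - <<'E'
from cov import *
print(cover('w9',(215,335,140,270)))
s=monitor.observe();p=s['position'];c=load('w9');r=R.from_rotvec(s['tool_rot']).as_matrix()
print(p,'tip px',proj(c,[p+r@[0,.019,e] for e in(-.047,.047)]))
E
```

```text
((215, 140, 113, 76), ((499.9874267578125, -226.30404663085938), (64.91239929199219, 94.43294525146484), 25.81475067138672))
[ 0.47618121 -0.24628645  0.11970363] tip px [[207.54957005 241.28915373]
 [351.30623576 241.36300903]]
```

Run:
```python
from cov import *
i=load('w9')['img'];print(i[170:250:8,272].tolist());print(i[200,225:325:8].tolist())
for T in(175,190,205): print(T,cover('w9',(215,335,140,270),.022,T))
s=monitor.observe();p=s['position'];c=load('s9');r=R.from_rotvec(s['tool_rot']).as_matrix()
print('side tips at z offsets',[proj(c,[p+r@[0,a,e] for e in(-.047,.047)]).round(0).tolist() for a in(0,.019)])
```

```text
[[221, 223, 223], [222, 224, 224], [221, 223, 224], [112, 111, 110], [174, 176, 173], [208, 207, 206], [104, 104, 104], [116, 115, 114], [116, 114, 113], [113, 114, 111]]
[[121, 126, 129], [119, 124, 125], [130, 135, 134], [208, 206, 204], [112, 113, 111], [101, 102, 101], [101, 102, 100], [105, 103, 102], [165, 163, 162], [213, 212, 209], [122, 131, 131], [121, 127, 128], [123, 127, 127]]
175 ((241, 158, 63, 57), ((493.9146423339844, -229.84527587890625), (49.055328369140625, 53.761436462402344), 25.83147430419922))
190 ((241, 158, 63, 56), ((494.42877197265625, -229.84194946289062), (48.117530822753906, 53.026790618896484), 25.885498046875))
205 ((242, 159, 61, 54), ((494.3811340332031, -229.63294982910156), (46.39421844482422, 51.999900817871094), 25.884313583374023))
side tips at z offsets [[[338.0, 162.0], [337.0, 141.0]], [[338.0, 168.0], [336.0, 147.0]]]
```

>>> servo_tool:
  commands: "-3 15 -3 0 -1;-5 30 -6 0 -1;-5 45 -6 0 -1;-5 60 -6 0 -1;-5 72 -6 0 -1;-5 82 -6 0 -1;-5 88 -6 0 -1;-5 88 -6 0 -1"

```text
time: 15.45
position: [0.4776, -0.2383, 0.0312]
tool_rot: [-0.454, 1.976, -1.968]
force: [0.1, 0.0, -0.6]
width: 0.997
```

>>> servo_tool:
  commands: "0 1 0 0 -1;0 2 0 0 -1;0 4 0 0 -1;0 6 0 0 -1;0 8 0 0 -1;0 8 0 0 -1;0 8 0 0 -1;0 8 0 0 -1"

```text
time: 16.25
position: [0.4776, -0.2383, 0.0232]
tool_rot: [-0.454, 1.976, -1.968]
force: [0.2, -0.1, -0.2]
width: 1.002
```

Run:
```python
from cov import *
s=monitor.observe();r=R.from_rotvec(s['tool_rot']).as_matrix();print(s['position'],s['force'],r.round(4))
a=snap('side','s10');b=snap('wrist','w10')
v=np.hstack([cv2.resize(a['img'][130:220,280:400],(400,300),interpolation=2),cv2.resize(b['img'],(400,300))])
cv2.imwrite('pics/cov2.png',v[:,:,::-1])
```

```text
[ 0.47762243 -0.23826286  0.02321142] [ 0.20127227 -0.13168101 -0.15397377] [[-0.9002 -0.0028  0.4354]
 [-0.4354  0.0035 -0.9002]
 [ 0.001  -1.     -0.0044]]
```

View pics/cov2.png

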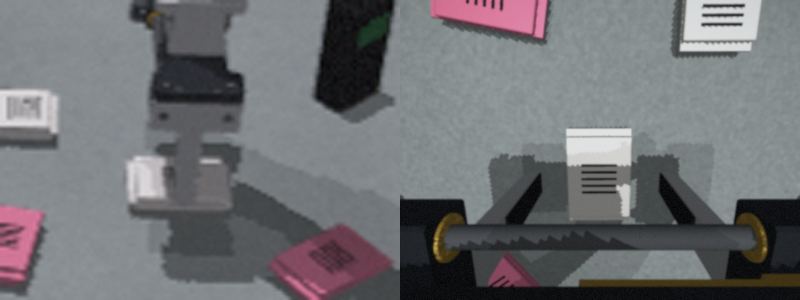

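The cover is centred between the jaws and the tips are still off the bench. I'll probe lower.

>>> servo_tool:
  commands: "0 1 0 0 -1;0 2 0 0 -1;0 3 0 0 -1;0 4 0 0 -1;0 5 0 0 -1;0 5 0 0 -1;0 5 0 0 -1;0 5 0 0 -1"

```text
time: 17.15
position: [0.4777, -0.2383, 0.0183]
tool_rot: [-0.454, 1.976, -1.968]
force: [-0.6, 0.5, 0.5]
width: 0.999
```

>>> servo_tool:
  commands: "0 1 0 0 -1;0 2 0 0 -1;0 3 0 0 -1;0 4 0 0 -1;0 5 0 0 -1;0 5 0 0 -1;0 5 0 0 -1;0 5 0 0 -1"

```text
time: 17.95
position: [0.4777, -0.2383, 0.0133]
tool_rot: [-0.454, 1.976, -1.968]
force: [0.3, -0.7, -0.1]
width: 0.999
```

>>> servo_tool:
  commands: "0 1 0 0 -1;0 2 0 0 -1;0 3 0 0 -1;0 4 0 0 -1;0 5 0 0 -1;0 5 0 0 -1;0 5 0 0 -1;0 5 0 0 -1"

```text
time: 18.75
position: [0.4777, -0.2382, 0.0083]
tool_rot: [-0.454, 1.976, -1.968]
force: [-0.4, -0.1, 0.7]
width: 1.0
```

>>> servo_tool:
  commands: "0 1 0 0 -1;0 2 0 0 -1;0 3 0 0 -1;0 4 0 0 -1;0 5 0 0 -1;0 5 0 0 -1;0 5 0 0 -1;0 5 0 0 -1"

```text
time: 19.55
position: [0.4777, -0.2382, 0.0034]
tool_rot: [-0.454, 1.976, -1.968]
force: [0.1, 0.9, 0.3]
width: 0.997
```

>>> servo_tool:
  commands: "0 1 0 0 -1;0 2 0 0 -1;0 3 0 0 -1;0 4 0 0 -1;0 5 0 0 -1;0 5 0 0 -1;0 5 0 0 -1;0 5 0 0 -1"

```text
time: 20.35
position: [0.4777, -0.2383, -0.0016]
tool_rot: [-0.454, 1.976, -1.968]
force: [0.4, 0.1, 0.8]
width: 1.0
```

>>> servo_tool:
  commands: "0 1 0 0 -1;0 2 0 0 -1;0 3 0 0 -1;0 4 0 0 -1;0 5 0 0 -1;0 5 0 0 -1;0 5 0 0 -1;0 5 0 0 -1"

```text
time: 21.15
position: [0.4778, -0.2382, -0.0066]
tool_rot: [-0.454, 1.976, -1.968]
force: [0.2, -0.5, -0.6]
width: 0.999
```

>>> servo_tool:
  commands: "0 0 0 0 -0.4;0 0 0 0 0;0 0 0 0 1;0 0 0 0 1;0 0 0 0 1;0 0 0 0 1;0 0 0 0 1;0 0 0 0 1"

```text
time: 21.95
position: [0.4777, -0.2382, -0.0066]
tool_rot: [-0.454, 1.976, -1.968]
force: [0.5, 0.3, -0.2]
width: 0.57
```

>>> servo_tool:
  commands: "0 -5 0 0 1;0 -15 0 0 1;0 -35 0 0 1;0 -60 0 0 1;0 -85 0 0 1;0 -110 0 0 1;0 -130 0 0 1;0 -130 0 0 1"

```text
time: 22.75
position: [0.4801, -0.2396, 0.1267]
tool_rot: [-0.448, 1.97, -1.97]
force: [-0.3, 0.3, -0.4]
width: 0.571
```

Run:
```python
from cov import *
s=monitor.observe();print(s['position'],s['force'],s['width'])
w=snap('wrist','w11');a=snap('side','s11');b=snap('scene','c11')
# case rim from side0/scene0 white edges: triangulate lateral
v=np.vstack([cv2.resize(w['img'],(800,600))[60:360],np.hstack([cv2.resize(a['img'][110:230,280:440],(400,300),interpolation=2),cv2.resize(load('s8')['img'][225:300,165:265],(400,300),interpolation=2)])])
cv2.imwrite('pics/lift.png',v[:,:,::-1])
print(totool(np.array([.625,.1725,.13])-s['position']))
```

```text
[ 0.48005839 -0.2396283   0.12667404] [-0.31809779  0.3393406  -0.38463675] 0.5712819087240589
[-309.94068673   -2.30362472 -307.8966247 ]
```

View pics/lift.png

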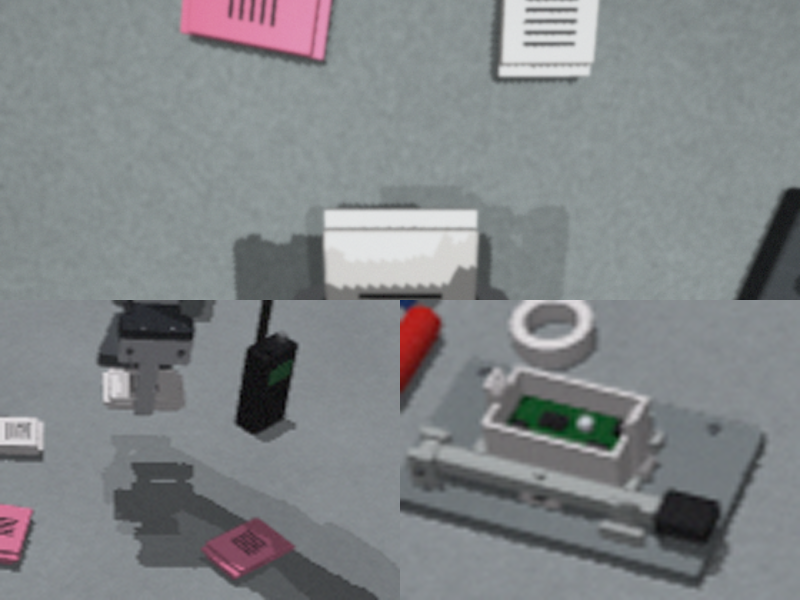

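The cover is gripped at width 0.57 (54 mm) and hangs level. The short cover hasn't moved. Now I'll go to a stand-off on the -x side of the case.

Run:
```python
from cov import *
s=monitor.observe();r=R.from_rotvec(s['tool_rot']).as_matrix();print(s['position'],r.round(4),np.degrees(np.arctan2(r[1,0],r[0,0]))+180)
print(totool(np.array([.518,.149,.15])-s['position']))
for f in('w9','w10','w11'): c=load(f);print(f,ray(c,280,212))
print(cover('w11',(190,360,100,260),.125,180))
```

```text
[ 0.4775045  -0.23849359  0.1230972 ] [[-0.9002 -0.0031  0.4355]
 [-0.4355  0.0036 -0.9002]
 [ 0.0013 -1.     -0.0046]] 25.814970326676445
[-205.16033942  -25.64002025 -331.31065867]
w9 (array([ 0.54023171, -0.21706233,  0.30737718]), array([-0.21684317, -0.09833268, -0.97124455]))
w10 (array([ 0.54200947, -0.20925707,  0.21142539]), array([-0.21663774, -0.09848683, -0.97127477]))
w11 (array([ 0.54328439, -0.21008319,  0.31514417]), array([-0.21076603, -0.10113438, -0.97229408]))
((227, 189, 107, 54), ((499.8543395996094, -230.8783721923828), (32.21943664550781, 62.400081634521484), 25.7938175201416))
```

>>> servo_tool:
  commands: "-24 -6 -38 0.04 1;-48 -12 -76 0.08 1;-72 -18 -114 0.12 1;-96 -24 -152 0.16 1;-120 -26 -190 0.2 1;-144 -26 -230 0.24 1;-170 -26 -270 0.262 1;-190 -26 -305 0.262 1"

```text
time: 23.7
position: [0.5151, 0.1215, 0.149]
tool_rot: [-0.207, 2.128, -2.12]
force: [0.9, -0.1, -0.0]
width: 0.566
```

>>> servo_tool:
  commands: "0 0 -10 0 1;0 0 -20 0 1;0 0 -20 0 1;0 0 -20 0 1;0 0 -20 0 1;0 0 -20 0 1;0 0 -20 0 1;0 0 -20 0 1"

```text
time: 24.5
position: [0.5114, 0.1406, 0.1492]
tool_rot: [-0.206, 2.129, -2.12]
force: [-0.8, -0.1, 0.3]
width: 0.575
```

Run:
```python
from cov import *
s=monitor.observe();r=R.from_rotvec(s['tool_rot']).as_matrix();print(s['position'],np.degrees(np.arctan2(r[1,0],r[0,0]))+180,s['force'],s['width'])
c=snap('wrist','w12');i=c['img'];hsv=cv2.cvtColor(i,cv2.COLOR_RGB2HSV)
print('tcp px',proj(c,[s['position']]),ray(c,280,212)[0])
# expected rim corners
y=np.radians(10.8);X=np.array([np.cos(y),np.sin(y),0]);Y=np.array([-X[1],X[0],0]);o=np.array([.625,.171,.046])
print(proj(c,[o+a*X*.042+b*Y*.025 for a,b in((-1,-1),(-1,1),(1,1),(1,-1))]).round(0).tolist())
g=((hsv[...,0]>40)&(hsv[...,0]<85)&(hsv[...,1]>110)).astype(np.uint8)
n,l,st,ce=cv2.connectedComponentsWithStats(g);print([(st[k].tolist(),ce[k].round(1)) for k in range(1,n) if st[k][4]>150])
# coarse ascii
gray=hsv[...,2];print('\n'.join(' '.join('%3d'%gray[v:v+6,u:u+8].mean() for u in range(200,400,8)) for v in range(0,230,6)))
```

```text
[0.51138152 0.14062035 0.14916131] 10.822826813195633 [-0.79258022 -0.10276483  0.33313866] 0.5746250580872063
tcp px [[279.23958612 251.93656532]] [0.58184693 0.15249809 0.33712209]
[[300.0, 125.0], [241.0, 125.0], [237.0, 14.0], [301.0, 14.0]]
[([251, 25, 49, 93, 3379], array([275.4,  70.9])), ([0, 166, 54, 85, 3681], array([ 24.6, 210.4]))]
128 125 157 202 108 110 129 133 182 179 168 130 132 133 133 132 129 142 143 180 187 121 128  99  83
129 128 168 204 128 134 152 145 149 156 151 143 149 135 133 132 129 141 137 188 179 143 141 135  90
127 127 167 206 131 182 185 181 124 118 140 190 198 165 133 133 130 139 128 192 179 140 143 143 102
133 129 167 207 133 176  87  84  83  83  83  84 110 165 133 134 131 144 122 179 193 139 138 140 111
133 130 166 208 167 197  79  77  71  62  74  77 104 196 168 134 130 145 121 147 219 154 141 141 163
134 131 166 209 183 207 102  70  71 108 116 118 127 216 189 134 128 147 132  99 213 211 178 190 221
136 133 165 210 181 211 100  55  58 114 119 120 137 216 187 134 131 147 142  96 130 216 224 222 181
138 133 163 210 179 211 107  77  87 116 117 121 133 21
[... 2445 characters left out ...]

154 153 121 178 229 229 229 229 229 229 229 229 229 229 229 229 206 129 133 132 132 132 134 131 136
157 153 151 179 201 201 201 201 200 200 200 199 201 199 199 200 184 132 132 130 131 132 133 134 139
154 153 144 191 226 225 226 225 226 226 226 225 225 223 222 222 206 113 130 132 134 130 132 134 139
118 135 105 170 217 221 225 228 225 227 227 223 218 215 215 214 192  79  99 132 132 132 134 134 141
 95  96  97 165 213 213 213 214 213 214 215 214 214 214 214 214 182  76  87 129 134 133 132 133 141
 95  94  95 159 212 212 213 213 213 213 213 214 213 213 213 214 176  77  90 131 133 130 133 133 143
 95  95  95 155 212 212 212 213 212 213 213 213 214 214 214 212 140  76  90 134 134 136 134 131 143
```

Run:
```python
from h import *
c=load('w12');i=c['img'];v=i.max(2);s=i.max(2).astype(int)-i.min(2)
for a,b in((48,58),(90,94),(100,114),(20,23)): print('rows',a,b,'cols 228+:',v[a:b,228:322].mean(0).astype(int).tolist())
print('green sat row',s[90:94,228:322].mean(0).astype(int).tolist())
for a,b in((254,262),(284,294)): print('cols',a,b,'rows0+',v[0:32,a:b].mean(1).astype(int).tolist(),'rows100+',v[100:140,a:b].mean(1).astype(int).tolist())
print('cover rows 180+',v[180:215,270:290].mean(1).astype(int).tolist()); print('cover cols 218+',v[200,215:235].tolist(),v[200,322:340].tolist())
```

```text
rows 48 58 cols 228+: [214, 214, 213, 213, 214, 207, 182, 137, 96, 92, 102, 107, 110, 117, 136, 174, 209, 222, 213, 178, 127, 96, 95, 102, 109, 114, 118, 119, 118, 119, 119, 119, 120, 120, 120, 120, 121, 120, 121, 120, 120, 121, 121, 120, 121, 120, 119, 109, 92, 73, 64, 64, 65, 64, 62, 63, 65, 64, 66, 76, 95, 112, 121, 123, 122, 123, 122, 122, 122, 122, 118, 110, 111, 141, 187, 218, 219, 196, 153, 125, 123, 128, 131, 132, 129, 129, 131, 135, 135, 135, 134, 135, 136, 136]
rows 90 94 cols 228+: [214, 216, 213, 213, 212, 215, 208, 180, 129, 93, 97, 112, 116, 120, 129, 152, 190, 219, 222, 201, 156, 111, 96, 100, 108, 113, 117, 120, 120, 115, 104, 85, 73, 71, 71, 72, 71, 71, 72, 74, 69, 72, 73, 76, 88, 104, 117, 121, 122, 123, 122, 122, 121, 120, 116, 116, 116, 117, 120, 120, 122, 124, 123, 123, 124, 124, 123, 125, 124, 121, 117, 117, 143, 188, 219, 221, 198, 154, 123, 120, 120, 126, 130, 134, 133, 131, 131, 128, 127, 126, 125, 126, 132, 135]
rows 100 114 cols 228+: [212, 213, 213, 212, 212, 213, 209, 188, 152, 140, 166, 194, 210, 217, 218, 219, 222, 225, 224, 206, 162, 117, 96, 97, 104, 
[... 1551 characters left out ...]
7, 146, 169, 194, 207, 208, 194, 156, 110, 87, 84, 84, 83, 83, 80, 75, 67, 65, 72, 89, 104, 114, 118] rows100+ [122, 122, 113, 93, 73, 64, 62, 62, 62, 60, 63, 80, 102, 114, 119, 119, 119, 123, 146, 188, 216, 220, 199, 152, 108, 94, 98, 108, 123, 137, 148, 155, 154, 147, 139, 138, 139, 138, 138, 139]
cover rows 180+ [119, 119, 119, 119, 118, 114, 106, 112, 151, 199, 224, 228, 229, 229, 229, 229, 229, 229, 229, 227, 217, 180, 161, 186, 214, 224, 228, 229, 229, 229, 229, 229, 228, 226, 223]
cover cols 218+ [151, 148, 149, 152, 150, 149, 150, 153, 154, 155, 150, 157, 183, 209, 219, 218, 219, 218, 215, 213] [219, 217, 220, 217, 219, 218, 217, 217, 219, 220, 215, 195, 160, 137, 134, 134, 131, 131]
```

Run:
```python
from h import *
c=load('w12');p=np.array([.51138152,.14062035,.14916131])
P=lambda u,v,z=.046:onz(c,u,v,z)
NL,NR,FL,FR=P(243.8,123),P(304.8,123),P(242.5,10.5),P(307.2,10.5)
print('rim len',np.linalg.norm(FL-NL),np.linalg.norm(FR-NR),'wid',np.linalg.norm(NL-NR),np.linalg.norm(FL-FR))
ctr=(NL+NR+FL+FR)/4; X=(FL+FR-NL-NR)/2; yaw=np.degrees(np.arctan2(X[1],X[0])); print('case',ctr,'yaw',yaw)
from scipy.optimize import brentq
zt=brentq(lambda z:np.linalg.norm(P(226.5,200,z)-P(334,200,z))-.054,.1,.22);print('top z',zt)
X/=np.linalg.norm(X);Xt=np.array([np.cos(np.radians(10.82)),np.sin(np.radians(10.82)),0])
for z in(zt,p[2]+.0286):
  a=P(280.3,201.5,z)-.036*Xt; b=P(280.3,188.5,z-.006)-.042*Xt
  print('cover ctr',z,a,b,'rel tcp along/lateral',(a-p)@Xt*1000,(b-p)@Xt*1000,(a-p)@[-Xt[1],Xt[0],0]*1000)
  d=ctr-(a+b)/2; print('need',totool([d[0],d[1],0]))
```

```text
rim len 0.0850743174243366 0.0849872022552545 wid 0.05155153483882816 0.05064692098902485
case [0.62746935 0.16742309 0.046     ] yaw 10.271491414487288
top z 0.17347535829967342
cover ctr 0.17347535829967342 [0.51171151 0.13991052 0.17347536] [0.51128311 0.13985783 0.16747536] rel tcp along/lateral 0.19086825487365652 -0.2397997711619052 -0.7591520290320076
need [-119.0803248    -0.48320644   -5.24860609]
cover ctr 0.17776131 [0.51262228 0.1400632  0.17776131] [0.51202361 0.13997799 0.17176131] rel tcp along/lateral 1.1141152494306223 0.5100906870199527 -0.7801654350602449
need [-118.24376932   -0.47955878   -5.26981988]
```

Rim measured as 85 x 51 mm, yaw 10.3°. The cover centre is at the TCP to within 1 mm. I'll move above the case.

>>> servo_tool:
  commands: "-25 0 -1 0.01 1;-50 0 -2 0.01 1;-75 0 -3 0.01 1;-100 0 -5 0.01 1;-119 0 -5 0.01 1;-119 0 -5 0.01 1;-119 0 -5 0.01 1;-119 0 -5 0.01 1"

```text
time: 25.35
position: [0.6261, 0.1678, 0.1485]
tool_rot: [-0.198, 2.134, -2.126]
force: [0.4, -0.0, -0.4]
width: 0.57
```

Run:
```python
from h import *
s=monitor.observe();r=R.from_rotvec(s['tool_rot']).as_matrix();print(s['position'],r.round(4),np.degrees(np.arctan2(r[1,0],r[0,0]))+180)
print(totool(np.array([.627,.1682,.057])-s['position']))
```

```text
[0.62607183 0.16778308 0.14854461] [[-0.984  -0.0064  0.1782]
 [-0.1782  0.0031 -0.984 ]
 [ 0.0057 -1.     -0.0042]] 10.26477989520032
[-1.51191515 91.53766923  0.14133136]
```

>>> servo_tool:
  commands: "-1 15 0 0 1;-2 32 0 0 1;-2 50 0 0 1;-2 66 0 0 1;-2 80 0 0 1;-2 90 0 0 1;-2 90 0 0 1;-2 90 0 0 1"

```text
time: 26.15
position: [0.6276, 0.1684, 0.0586]
tool_rot: [-0.198, 2.134, -2.126]
force: [0.5, -0.2, -0.1]
width: 0.575
```

Run:
```python
from h import *
s=monitor.observe();p=s['position'];print(p,s['force'],totool(np.array([.627,.1682,.05])-p))
c=snap('wrist','w13');v=c['img'].max(2)
print('expected far rim px',proj(c,[np.array([.6275,.1674,.046])+.042*np.array([.984,.1782,0])+b*.025*np.array([-.1782,.984,0]) for b in(1,-1)]))
for a,b in((230,240),(300,310)): print('cols',a,'rows60+',v[60:215,a:b].mean(1).astype(int).tolist())
```

```text
[0.62760331 0.16844387 0.05861396] [ 0.47225039 -0.24954549 -0.05183619] [0.58988305 8.61669124 0.16870429]
expected far rim px [[239.84699255 179.69453891]
 [322.32316008 179.74348729]]
cols 230 rows60+ [148, 148, 148, 148, 149, 149, 150, 149, 149, 150, 150, 150, 150, 150, 149, 148, 148, 147, 148, 149, 150, 151, 150, 151, 152, 152, 153, 153, 153, 153, 153, 151, 151, 150, 150, 150, 151, 152, 153, 153, 149, 138, 126, 125, 131, 135, 136, 136, 137, 137, 137, 137, 137, 136, 137, 138, 138, 139, 145, 154, 158, 154, 155, 156, 157, 157, 155, 153, 154, 157, 160, 163, 163, 160, 158, 154, 151, 153, 155, 156, 155, 155, 155, 156, 153, 137, 110, 87, 78, 81, 94, 110, 118, 115, 113, 113, 113, 113, 112, 112, 112, 116, 117, 118, 118, 120, 118, 116, 111, 109, 109, 109, 108, 106, 108, 109, 108, 103, 119, 152, 171, 177, 178, 176, 176, 173, 165, 154, 167, 203, 224, 229, 229, 229, 229, 229, 229, 229, 230, 228, 218, 183, 166, 188, 214, 224, 228, 229, 229, 228, 226, 223, 218, 214, 213]
cols 300 rows60+ [72, 76, 78, 88, 99, 114, 128, 140, 146, 148, 148, 147, 147, 148, 146, 146, 147, 147, 148, 148, 150, 150, 150, 149, 149, 149, 150, 151, 151, 153, 153, 153, 152, 153, 153, 152, 152, 152, 151, 149, 142, 128, 122, 128, 136, 142, 143, 143, 142, 143, 142, 142, 141, 141, 140, 139, 140, 141, 141, 142, 141, 142, 142, 141, 141, 141, 139, 139, 139, 138, 140, 139, 140, 140, 141, 140, 141, 140, 141, 140, 140, 141, 140, 140, 141, 140, 139, 138, 138, 137, 136, 137, 138, 138, 138, 139, 138, 139, 138, 134, 138, 163, 181, 186, 187, 188, 187, 187, 187, 187, 186, 184, 172, 145, 119, 112, 111, 111, 116, 144, 191, 216, 220, 217, 200, 154, 104, 101, 148, 199, 223, 228, 229, 229, 229, 229, 230, 229, 229, 228, 218, 181, 161, 184, 213, 224, 228, 228, 225, 221, 217, 215, 215, 215, 213]
```

The far rim edge is at row 179.3 against a predicted 179.7, so it's aligned. Inserting now.

>>> servo_tool:
  commands: "0 3 0 0 1;1 6 0 0 1;1 9 0 0 1;1 12 0 0 1;1 14 0 0 1;1 16 0 0 1;1 18 0 0 1;1 18 0 0 1"

```text
time: 27.0
position: [0.6267, 0.1684, 0.0407]
tool_rot: [-0.197, 2.134, -2.126]
force: [0.2, -0.3, 0.1]
width: 0.568
```

>>> servo_tool:
  commands: "0 1 0 0 1;0 2 0 0 1;0 3 0 0 1;0 4 0 0 1;0 5 0 0 1;0 6 0 0 1;0 6 0 0 1;0 6 0 0 1"

```text
time: 27.8
position: [0.6275, 0.1686, 0.0358]
tool_rot: [-0.195, 2.134, -2.125]
force: [-1.0, 0.6, 6.5]
width: 0.573
```

>>> servo_tool:
  commands: "0 1 0 0 1;0 2 0 0 1;0 3 0 0 1;0 4 0 0 1;0 4 0 0 1;0 4 0 0 1;0 4 0 0 1;0 4 0 0 1"

```text
time: 28.6
position: [0.6283, 0.1689, 0.0333]
tool_rot: [-0.193, 2.133, -2.124]
force: [-2.5, 0.3, 8.8]
width: 0.569
```

>>> servo_tool:
  commands: "0 1 0 0 1;0 2 0 0 1;0 3 0 0 1;0 4 0 0 1;0 5 0 0 1;0 5 0 0 1;0 5 0 0 1;0 5 0 0 1"

```text
time: 29.4
position: [0.6279, 0.1688, 0.0305]
tool_rot: [-0.193, 2.133, -2.124]
force: [-6.2, -1.4, 16.1]
width: 0.572
```

Run:
```python
from h import *
s=monitor.observe();p=s['position'];r=R.from_rotvec(s['tool_rot']).as_matrix();print(p,s['force'],s['torque'],r.round(4),s['width'])
c=snap('wrist','w14');v=c['img'].max(2)
for a,b in((230,240),(270,290),(300,310)): print('cols',a,'rows150+',v[150:215,a:b].mean(1).astype(int).tolist())
```

```text
[0.62789098 0.16884023 0.03049151] [-6.20461241 -1.39395217 16.08711968] [-0.31974212  1.14773082  0.02397792] [[-0.984  -0.0025  0.1781]
 [-0.1782  0.0043 -0.984 ]
 [ 0.0017 -1.     -0.0047]] 0.572487934901503
cols 230 rows150+ [107, 109, 110, 113, 118, 127, 132, 134, 135, 135, 136, 134, 134, 133, 133, 133, 135, 135, 135, 136, 136, 137, 136, 138, 136, 137, 137, 136, 133, 132, 131, 131, 130, 124, 113, 119, 143, 162, 166, 155, 156, 189, 220, 229, 230, 231, 231, 231, 230, 231, 231, 230, 226, 209, 173, 155, 175, 206, 222, 227, 229, 227, 224, 221, 217]
cols 270 rows150+ [139, 139, 139, 139, 138, 139, 138, 138, 138, 138, 138, 138, 138, 157, 199, 223, 229, 230, 229, 229, 227, 217, 181, 136, 111, 108, 125, 167, 210, 227, 230, 228, 218, 190, 171, 171, 174, 173, 168, 157, 159, 190, 220, 229, 230, 231, 231, 231, 231, 231, 231, 231, 230, 220, 185, 157, 171, 203, 222, 227, 229, 230, 231, 230, 230]
cols 300 rows150+ [140, 138, 137, 137, 138, 138, 137, 137, 137, 138, 138, 139, 139, 138, 133, 134, 147, 158, 157, 156, 157, 160, 160, 162, 160, 160, 160, 158, 154, 140, 122, 112, 112, 111, 111, 113, 114, 125, 142, 146, 154, 187, 219, 228, 231, 231, 230, 231, 231, 231, 231, 231, 230, 220, 185, 153, 167, 200, 220, 227, 228, 225, 220, 214, 212]
```

>>> servo_tool:
  commands: "1 2 0 0 1;1 3 0 0 1;1 4 0 0 1;1 5 0 0 1;1 5 0 0 1;1 5 0 0 1;1 5 0 0 1;1 5 0 0 1"

```text
time: 30.25
position: [0.6279, 0.169, 0.0272]
tool_rot: [-0.191, 2.133, -2.122]
force: [-0.7, -0.1, 9.0]
width: 0.57
```

>>> servo_tool:
  commands: "0 2 0 0 1;0 3 0 0 1;0 4 0 0 1;0 4 0 0 1;0 4 0 0 1;0 4 0 0 1;0 4 0 0 1;0 4 0 0 1"

```text
time: 31.05
position: [0.6282, 0.169, 0.026]
tool_rot: [-0.19, 2.133, -2.122]
force: [-4.7, -2.0, 17.1]
width: 0.57
```

Run:
```python
from h import *
s=monitor.observe();p=s['position'];r=R.from_rotvec(s['tool_rot']).as_matrix();print(p,s['force'],s['torque'],r.round(4),s['width'])
c=snap('wrist','w15');v=c['img'].max(2);snap('side','s15');snap('scene','c15')
for a,b in((230,240),(270,290),(300,310)): print('cols',a,'rows150+',v[150:215,a:b].mean(1).astype(int).tolist())
```

```text
[0.62821643 0.16903698 0.02598618] [-4.72013857 -1.99777979 17.0632525 ] [-0.27184245  1.25121156 -0.03385447] [[-9.840e-01  5.000e-04  1.779e-01]
 [-1.779e-01  5.200e-03 -9.840e-01]
 [-1.400e-03 -1.000e+00 -5.000e-03]] 0.5700398218248577
cols 230 rows150+ [105, 112, 115, 117, 118, 121, 129, 133, 134, 134, 135, 135, 135, 135, 135, 135, 135, 134, 136, 136, 138, 138, 138, 138, 139, 138, 139, 138, 138, 138, 136, 134, 131, 131, 128, 119, 111, 113, 130, 145, 174, 212, 228, 231, 231, 231, 231, 231, 231, 231, 231, 226, 208, 175, 168, 195, 220, 228, 231, 231, 230, 226, 223, 220, 218]
cols 270 rows150+ [139, 140, 140, 139, 139, 139, 139, 138, 138, 138, 139, 138, 138, 138, 151, 186, 218, 228, 230, 230, 230, 230, 229, 219, 179, 134, 115, 112, 111, 112, 111, 112, 111, 123, 157, 204, 226, 231, 230, 223, 196, 168, 162, 164, 166, 165, 162, 163, 173, 198, 219, 226, 216, 182, 167, 192, 218, 227, 230, 231, 231, 231, 232, 231, 231]
cols 300 rows150+ [140, 139, 139, 138, 137, 137, 137, 136, 137, 137, 137, 137, 138, 139, 139, 136, 131, 134, 148, 155, 154, 154, 156, 160, 161, 162, 160, 158, 157, 156, 149, 133, 119, 112, 110, 112, 112, 112, 112, 131, 170, 211, 227, 231, 231, 231, 231, 231, 231, 232, 231, 230, 220, 184, 164, 190, 217, 227, 230, 231, 231, 228, 224, 221, 220]
```

The far clip's nose now overlaps the tab, and the force fell from 16 to 9 N before rising to 17 N. I'll push harder to be sure of the near clip.

>>> servo_tool:
  commands: "1 3 0 0 1;1 4 0 0 1;1 5 0 0 1;1 6 0 0 1;1 6 0 0 1;1 6 0 0 1;1 6 0 0 1;1 6 0 0 1"

```text
time: 32.0
position: [0.6286, 0.1691, 0.0255]
tool_rot: [-0.186, 2.132, -2.12]
force: [-8.6, -2.2, 33.6]
width: 0.57
```

Run:
```python
from h import *
s=monitor.observe();p=s['position'];r=R.from_rotvec(s['tool_rot']).as_matrix();print(p,s['force'],s['torque'],r.round(4),s['width'])
c=snap('wrist','w16');v=c['img'].max(2);d=snap('side','s16')
for a,b in((230,240),(270,290)): print('cols',a,'rows160+',v[160:215,a:b].mean(1).astype(int).tolist())
o=np.array([.6275,.1674,.012]);X=np.array([.984,.179,0]);Y=np.array([-.179,.984,0]);Z=np.array([0,0,1])
print('clip near top',proj(d,[o-.045*X+.047*Z,o-.042*X+.025*Y+.034*Z,o-.036*X+.027*Y+.044*Z,o+.036*X+.027*Y+.044*Z,o+.042*X+.025*Y+.034*Z]).round(1).tolist())
g=d['img'].max(2);print('\n'.join(' '.join('%3d'%x for x in g[k,180:236:1]) for k in range(240,272,2)))
```

```text
[0.62855581 0.16907704 0.02546036] [-8.55544353 -2.21898168 33.60262263] [-0.59865309  2.05188061  0.03070046] [[-0.9841  0.0036  0.1776]
 [-0.1776  0.0059 -0.9841]
 [-0.0046 -1.     -0.0052]] 0.5698726543851582
cols 230 rows160+ [134, 134, 135, 135, 134, 136, 135, 135, 135, 136, 138, 138, 138, 138, 138, 138, 138, 139, 138, 138, 135, 134, 132, 132, 130, 126, 115, 109, 113, 126, 156, 200, 225, 230, 231, 231, 232, 231, 231, 231, 231, 230, 221, 188, 162, 178, 208, 223, 228, 230, 230, 228, 224, 222, 219]
cols 270 rows160+ [138, 138, 138, 137, 141, 165, 204, 225, 230, 230, 230, 230, 229, 222, 196, 153, 123, 113, 112, 111, 111, 111, 110, 114, 139, 184, 219, 229, 230, 227, 210, 179, 160, 162, 165, 166, 163, 162, 166, 183, 207, 223, 222, 196, 167, 176, 205, 223, 229, 231, 231, 231, 231, 231, 231]
clip near top [[223.0, 251.8], [218.0, 263.1], [215.0, 260.1], [185.9, 252.9], [184.3, 254.7]]
 38  37  32  35  34  33  31  39  49  60  66  60  61  62  65  67  61  52  54  45  34  31  42  52  82  81  49  30  30  28  29  20  65  87  92 118 129 130 132 131 131 131 129 130 132 133 133 133 133 132 131 1
[... 2678 characters left out ...]
  80  67  67  68  69  66  69
133 150 163 170 172 175 175 178 177 166 156 156 153 123  90  95  95 103 106 109 113 113 114 115 116 117 116 116 115 117 115 117 117 116 116 117 115 118 113 107 102 100 102 114 112 129 144 124  94  75  69  72  71  71  71  71
 91  92  92  94  92  94 102 106 119 134 143 149 120  92  88  91  91  92  89  91  88  91  90  95  95 102 107 110 114 116 114 115 115 116 118 118 118 116 116 108  99 102 106 113 116 117 113  99  86  86  86  84  88  86  85  84
 70  66  67  71  71  79  88  91  86  91  90  90  89  91  91  90  88  89  91  91  90  89  91  90  91  89  90  89  90  92  91  94  97 103 104 114 113 117 117 108 101 105 112 111 100  88  86  83  85  86  83  85  87  86  85  87
```

The stop is hard: +16 N for 0.5 mm, so the cover is seated on the rim. I'll relax to about 10 N.

>>> servo_tool:
  commands: "0 3 0 0 1;0 2 0 0 1;0 1.3 0 0 1;0 1.3 0 0 1;0 1.3 0 0 1;0 1.3 0 0 1;0 1.3 0 0 1;0 1.3 0 0 1"

```text
time: 32.9
position: [0.6285, 0.1691, 0.0256]
tool_rot: [-0.186, 2.132, -2.12]
force: [-3.4, -1.2, 10.8]
width: 0.57
```

Run:
```python
from h import *
for k in range(3):
    d=snap('side','s17');s=monitor.observe();print(s['time'],s['position'],s['force'].round(1),s['width'])
c=snap('wrist','w17');v=c['img'].max(2)
for a,b in((230,240),(270,290)): print('cols',a,'rows160+',v[160:215,a:b].mean(1).astype(int).tolist())
g=d['img'].max(2);k=np.zeros(g.shape,np.uint8);k[255:295,222:248]=(g<45)[255:295,222:248];k=cv2.morphologyEx(k,2,np.ones((3,3)))
n,l,st,ce=cv2.connectedComponentsWithStats(k); print([(list(map(int,st[i])),ce[i].round(1)) for i in range(1,n) if st[i][4]>20])
```

```text
32.95 [0.62853913 0.16907164 0.02558173] [-3.2 -0.  10.1] 0.5676325930991994
33.0 [0.62848506 0.16907251 0.02556742] [-3.5 -0.6 10.1] 0.5704754076464986
33.05 [0.62852062 0.169102   0.02558146] [-3.7  0.4  9.9] 0.5702065524048754
cols 230 rows160+ [134, 134, 135, 134, 135, 136, 135, 134, 136, 136, 137, 137, 139, 138, 137, 139, 139, 139, 138, 137, 136, 134, 133, 131, 130, 126, 117, 113, 117, 128, 155, 200, 225, 231, 231, 232, 231, 231, 231, 231, 231, 230, 221, 190, 166, 184, 211, 225, 230, 230, 230, 227, 224, 221, 219]
cols 270 rows160+ [138, 138, 139, 137, 139, 164, 204, 224, 229, 230, 230, 230, 229, 222, 195, 154, 123, 113, 111, 112, 112, 110, 110, 113, 138, 184, 219, 228, 230, 226, 211, 179, 162, 162, 166, 165, 163, 162, 166, 184, 210, 223, 220, 187, 160, 177, 207, 223, 229, 231, 231, 231, 231, 231, 231]
[([229, 273, 16, 13, 158], array([236.4, 278.9]))]
```

Run:
```python
from h import *
order.close_job(); s=monitor.observe();print(s['time'],s['position'],s['force'],s['width'])
```

```text
the job is handed in; nothing more can be done
the job is handed in; nothing more can be done
```

The job is handed in. The clamp lever is latched, the long cover appears fully home on the case, and the gripper is still holding it down with about 10 N. I could only check the near (-x) clip indirectly.

- **Lever:** The first press was too shallow and the lever sprang back up. The reported TCP height turned out to be 25–30 mm too low for fingertips 19 mm ahead of it, so I worked by contact force and relative heights. On the second press the force rose to 18.8 N at the stop. After I let go, the pad stayed down in the side view (row 279, against 264 raised), and it was still there in the last check.
- **Cover:** I gripped the long cover at a width of 0.57 (about 54 mm) and aligned it to the rim, which the wrist camera measured as 85 x 51 mm. While pressing, the force reached 16 N, fell to 9 N as the cover dropped 3.3 mm, and then rose stiffly to 33.6 N at the rim. I then eased off.
- **Last readings:** The arm was steady with a downward push of 9.9–10.1 N and a side force of about 3.5 N. In the wrist camera data the far clip's nose lies over its tab.
- **Not confirmed:** The gripper hid the near clip and I had used all 12 picture views, so I infer it closed from the hard stop. The final TCP height was 1.8 mm below my estimate for home, probably because the cover slipped slightly in the grip.
- **Other objects:** I never touched or moved near the other objects on purpose. I saw the short cover in place just after lifting the long one. I did not measure the others at the end.

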